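# Pull the fuse carrier from its clamped dock

## Task

Take the orange fuse carrier out for inspection: turn the red clamp knob on its dock clockwise about a quarter turn, so that the tongue stands crosswise, clear of the carrier. Then pinch the two white side catches of the seated orange carrier fully together with the fingers, lift it straight up and finish while holding it still and upright above its dock, both catches pinched, its underside at least 5 cm above the dock's top. Leave the clamp open, and leave the blue carrier, its clamp and everything else on the bench where they are.

Things in the scene. Friction and masses are not known exactly. Their poses are not given: they have to be found in the camera images.
- dock: Dock of the ORANGE carrier: grey metal block fixed to the bench, top 45 mm above it. Origin: on the bench under the centre of the carrier's pocket (48 x 47 mm, floor at 8 mm). Block 68 x 82 mm (dock x, y) about the origin, running on 56 mm wide to dock x = -125 mm, where it carries the clamp (upright axis at dock x = -90 mm, y = 0).
- carrier: The ORANGE plug-in fuse carrier, 0.2 kg, upright in its dock with 1 to 2 mm play. Body 44 (x) x 36 (y) x 90 mm high; origin: centre of underside, 8 mm above bench when seated; axes as the dock's. A 20 mm wide lug juts to x = -42 mm, its top at 46 mm, under the clamp tongue. White catch pads on its +y and -y sides, 58 mm over both at rest, 44 mm pushed in.
- catch_left (a joint): Travel (m) of the orange carrier's +y catch: 0 at rest, sprung out; 0.007 fully in. It slides inward along carrier y; its spring pushes back with 2 N at rest, 5.5 N fully in. Pad and hook are one piece: the hook sits under the dock's rim and passes only when pushed in by 5 mm or more.
- catch_right (a joint): The same for the catch at the orange carrier's -y side, which slides in along carrier +y.
- catch_left_pad (a point): Centre of the outer face of the orange carrier's white ribbed +y pad: carrier (0, +29, 68) mm at rest. The pad is 22 mm wide (carrier x) and spans 50 to 84 mm above the carrier's underside.
- catch_right_pad (a point): The same for the -y pad: carrier (0, -29, 68) mm at rest.
- clamp (a joint): Turn (rad) of the red clamp knob on the orange carrier's dock. 0: tongue along dock +x, over the carrier's lug. Grows clockwise seen from above to a stop at 1.5, where the tongue points along dock -y, crosswise and clear. Starts at 0 to 0.25, stays where it is left, needs about 0.05 N m.
- clamp_grip (a point): On the clamp's upright axis, 85 mm above the bench, where to grip; its x axis points along the tongue and turns with it. Red grip bar: 44 mm along the tongue, 12 mm thick across it, 62 to 100 mm above the bench. Below it the steel tongue, 14 mm wide, reaches 62 mm from the axis, 56 to 62 mm above the bench.
- dock_blue: Dock of the BLUE carrier, of the same make and sizes as the other dock; origin and axes alike. Its place and the other's are swapped at random.
- carrier_blue: The BLUE carrier, the same in shape and size as the orange one, seated in its own dock; stays as it is.
- clamp_blue (a joint): Turn (rad) of the red clamp knob on the blue carrier's dock, 0 to 1.5 as the other; starts between 0 and 0.25 and stays as it is.
- spool: Solder spool, grey metal, 48 mm across, 44 mm high, standing between the docks; origin under its centre.
- driver: Screwdriver with a green handle, 190 mm long, lying along its x; origin on the bench under its middle.
- heatsink: Finned aluminium heat sink, 50 x 45 x 27 mm; origin under its centre.
- meter: Yellow hand-held multimeter lying flat, 150 x 75 x 40 mm; origin under its centre.
- pliers: Pliers with red grips, 147 mm long, 60 mm wide, 14 mm high, lying along x; origin on the bench near the pivot.
- tray: Grey three-part tray, 110 x 200 x 32 mm; origin under its centre.
Not all that is in view belongs to the job. What is meant by the carrier is not turquoise, and is the smaller of those in its own colour.

How it is judged:
By the outcome, as a careful person would: the job done as asked, in the order asked, and still so for the second after the job is handed in, while the arm keeps its last pose, push and grip.
It also fails if it takes over 46 s, if anything falls off the work surface, if the arm or the gripper's body presses on something with over 40 N, if the wrist force passes 120 N, or if a joint passes its speed limit or range.

## Robot

A 6-joint arm with a two-finger parallel gripper is mounted at the origin on the work surface. World frame = base frame: x ahead of the robot, y to its left, z up, the work surface at z = 0. Lengths are in mm, angles in rad, forces in N, time in s.
With the tool pointing down it reaches from about 350 to 775 mm from the base axis. Payload 5.5 kg.
Tool frame: the origin (TCP) lies at the very end of the fingers, on their centre line; the grasp point (between the pads) lies 19 mm behind it; z points along the fingers, y is the line along which they close (so a half turn about z gives the same grasp; the last joint's range is limited). The gripper opens to 85 mm and grips with 20 to 120 N. Pads are 22 mm wide; open, the fingers measure 114 mm over their backs; the gripper's body (76 mm by 85 mm) begins 54 mm behind the grasp point. The pads swing forward as they close: fully open they stand 13 mm farther back than shut.
Start: joints at [0.994, 0.313, 0.046, 1.304, 0, 1.431], TCP at [243.278, 521.045, 231.323] pointing down, gripper open.
Joint ranges: [-2.76, 2.76], [-0.86, 1.69], [-1.03, 1.26], [-2.2, 2.34], [-1.47, 1.5], [-3.14, 3.14]. Speed limits (rad/s): [2.57, 2.57, 3.14, 3.14, 3.14, 3.14].

## Interface

Orientations are given as a unit quaternion [x, y, z, w].
In Python, from workcell import bot gives the robot as it stands. The module is installed in compiled form; this text tells all that it offers.
- The arm moves only by the tool step_arm, never from a script. Its argument "deltas" is a list of rows, each an object of numbers: "dx", "dy", "dz": the shift along the tool's x, y, z in cm; "turn": the turn about the tool's z in degrees; "jaw": the finger opening in cm, from 0 to 8.54. A call has 1 to 20 rows; each row is the pose to reach, as a shift and turn from the pose commanded when the call began, along the tool's axes at that moment; what a row does not reach only later rows make up. A row lasts 1/10 s, in which the tool goes at most 50 mm and 8.59 degrees, less where a joint would pass 70% of its speed; a pose out of reach is approached as far as the arm can. A call with a gripper value outside its range is refused whole. The fingers move at their own pace and stop on an object; the grip force is fixed at half the most. Time passes only in rows, so rows that repeat a pose let the fingers close. It gives the time, the measured TCP pose, the force, the opening and the grip force at its end, in the units of the state.
- bot.get_state(): the state, without advancing time (a new reading comes with each control period).
- bot.read_camera(name): name is "scene" or "top" or "wrist"; returns the picture (400x640x3 uint8, red, green, blue); there is no depth.
- bot.get_calibration(name): a dict with "K" (3x3 intrinsics, pixels), "eye" and "orientation" of the camera in the world. Camera axes: x right, y down, z forward; pixel columns grow to the right and rows downward; lengths in mm; the calibration is good to about 2 mm. A picture is of the moment at which its call begins: read the wrist's pose just before it. get_calibration takes no time and is no camera call; for the wrist camera it gives the pose at the moment of the call.
- bot.sign_off(): hands the job in; it is judged then, once.
The state is a dict: "t": time; "joint_positions": joint angles; "dq": joint speeds; "effort": joint torques, N m; "ee_pos": TCP position; "orientation": TCP orientation; "ft_force": force on the tool from outside, world axes, zero at the start; "wrist_torque": the same for the moment, N m; "grip_width": finger opening in mm; "finger_force": force on a finger pad.
Only numpy, scipy, OpenCV 4.12 (cv2) and the standard library are available. Lean on these libraries where they do the work, as an engineer would, in place of code of your own. Each camera call takes 0.05 s, during which the arm holds its last target. There are 200 camera calls.

## Working session

There is one attempt and no reset: what is moved stays moved. The work goes in short steps, Python scripts to look and compute and a tool call to move; the robot and the scene stay as the last step left them, time stands still between calls to the robot, and variables do not carry over. Pictures are saved under pics/ and viewed, at most 10 in all, crops included, and the job is handed in when it is done.

Besides the shell and the picture viewer there is one more tool, called after "Request:" as name(argument=value, ...), one argument or row to a line, values as JSON. step_arm: Moves the arm, as the interface text tells. Its arguments: {"type":"object","properties":{"deltas":{"type":"array","items":{"type":"object","properties":{"dx":{"type":"number"},"dy":{"type":"number"},"dz":{"type":"number"},"turn":{"type":"number"},"jaw":{"type":"number"}}}}},"required":["deltas"]}

```bash
mkdir -p pics; python3 - <<'E'
from workcell import bot
import cv2
s=bot.get_state();print(s)
for n in("top","scene"):
    c=bot.get_calibration(n);print(n,c)
    cv2.imwrite(f"pics/{n}0.png",bot.read_camera(n)[:,:,::-1])
E
```

```text
{'t': 0.0, 'joint_positions': array([ 9.94386999e-01,  3.13985724e-01,  4.49576431e-02,  1.30363391e+00,
       -1.00996732e-05,  1.43120724e+00]), 'dq': array([-0.00057262,  0.00066001,  0.00099268, -0.00053308, -0.00031034,
       -0.00042409]), 'effort': array([-1.51061889e-03, -4.80637658e+01,  2.98528129e+01,  1.96281925e-02,
       -2.99877647e-04, -1.29431501e-05]), 'ee_pos': array([242.97018026, 520.55124071, 230.4085293 ]), 'orientation': array([ 2.16677691e-01,  9.76242751e-01, -8.75460937e-04, -3.22136044e-04]), 'ft_force': array([-0.05700779, -0.60366869, -0.95388289]), 'wrist_torque': array([-0.07693414,  0.03113137, -0.02175227]), 'finger_force': 0.0, 'grip_width': 85.16877142612867}
top {'K': array([[364.8756001 ,   0.        , 317.14632517],
       [  0.        , 364.8756001 , 201.17871449],
       [  0.        ,   0.        ,   1.        ]]), 'eye': array([329.31139798, -24.03875812, 983.78720089]), 'orientation': array([ 0.70442786, -0.7032353 ,  0.05485017, -0.07894913])}
scene {'K': array([[513.22286205,   0.        , 325.21052498],
       [  0.        , 513.22286205, 204.39270886],
       [  0.        ,   0.        ,   1.        ]]), 'eye': array([1370.67907493, -150.97038939, 1372.2715884 ]), 'orientation': array([ 0.72342083,  0.62398898, -0.18697304, -0.22878184])}
```

View pics/top0.png

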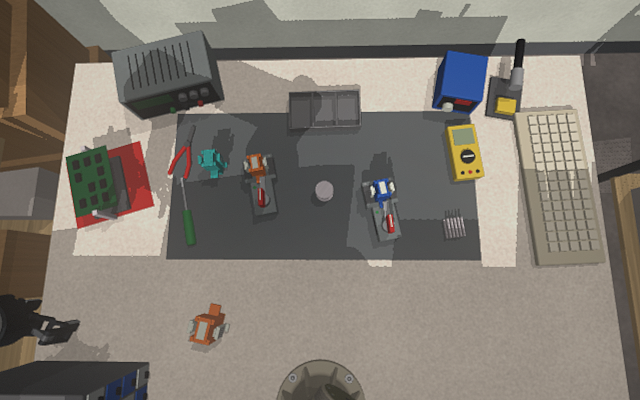

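View pics/scene0.png

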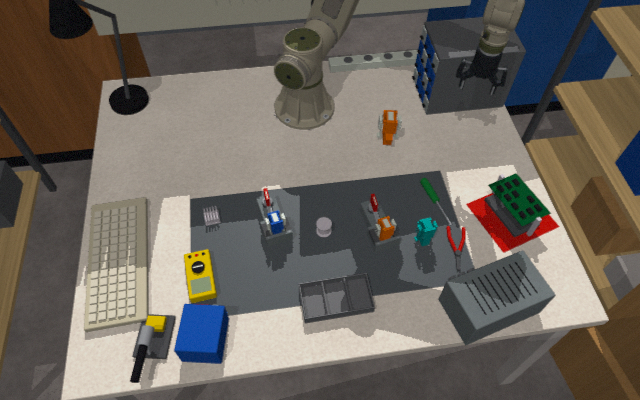

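The top view shows the docked orange carrier near (257,163), with its red clamp at (262,195). The blue one is near (382,190). A larger loose orange decoy is at (207,325), and a turquoise one at (210,160). Next I'll zoom in and measure.

```bash
cat > h.py <<'E'
from workcell import bot
import cv2,numpy as np
from scipy.spatial.transform import Rotation as R
def ray(c,uv,z):
    uv=np.atleast_2d(np.array(uv,float))
    d=np.c_[uv,np.ones(len(uv))]@np.linalg.inv(c["K"]).T@R.from_quat(c["orientation"]).as_matrix().T
    return c["eye"]+d*((z-c["eye"][2])/d[:,2])[:,None]
def proj(c,P):
    p=(np.atleast_2d(P)-c["eye"])@R.from_quat(c["orientation"]).as_matrix()@c["K"].T
    return p[:,:2]/p[:,2:]
def blobs(im,kind,roi,amin=8):
    h=cv2.cvtColor(im,cv2.COLOR_RGB2HSV).astype(int);H,S,V=h[...,0],h[...,1],h[...,2]
    m={"orange":(H>=6)&(H<=16)&(S>130)&(V>70),"red":((H<=4)|(H>=174))&(S>130)&(V>60),"white":(S<50)&(V>170)}[kind]
    k=np.zeros(m.shape,np.uint8);x0,y0,x1,y1=roi;k[y0:y1,x0:x1]=m[y0:y1,x0:x1]
    cs,_=cv2.findContours(k,cv2.RETR_EXTERNAL,cv2.CHAIN_APPROX_NONE)
    return [c for c in cs if cv2.contourArea(c)>=amin],k
E
python3 - <<'E'
from h import *
c=bot.get_calibration("top");im=cv2.imread("pics/top0.png")[:,:,::-1]
for k,z in(("orange",98),("red",100)):
    cs,_=blobs(im,k,(230,140,290,225))
    for q in cs:
        r=cv2.minAreaRect(q);print(k,cv2.contourArea(q),r,ray(c,r[0],z).round(1),ray(c,cv2.boxPoints(r),z).round(0).tolist())
s=bot.get_calibration("scene");im2=cv2.imread("pics/scene0.png")
a=cv2.resize(im[140:225,230:290,::-1],None,fx=6.5,fy=6.5,interpolation=cv2.INTER_CUBIC)
b=cv2.resize(im2[185:255,355:415],None,fx=6.5,fy=6.5,interpolation=cv2.INTER_CUBIC)
b=cv2.copyMakeBorder(b,0,a.shape[0]-b.shape[0],0,0,cv2.BORDER_CONSTANT)
cv2.imwrite("pics/zoom.png",np.hstack([a,b]))
E
```

```text
orange 283.0 ((256.1922912597656, 167.96151733398438), (28.240720748901367, 15.297057151794434), 78.69007110595703) [[585.1 161.6  98. ]] [[618.0, 189.0, 98.0], [626.0, 151.0, 98.0], [553.0, 134.0, 98.0], [545.0, 172.0, 98.0]]
red 51.5 ((260.474609375, 197.14466857910156), (18.167997360229492, 5.9135050773620605), 85.91438293457031) [[509.3 147.7 100. ]] [[532.0, 158.0, 100.0], [533.0, 143.0, 100.0], [487.0, 138.0, 100.0], [486.0, 153.0, 100.0]]
```

View pics/zoom.png

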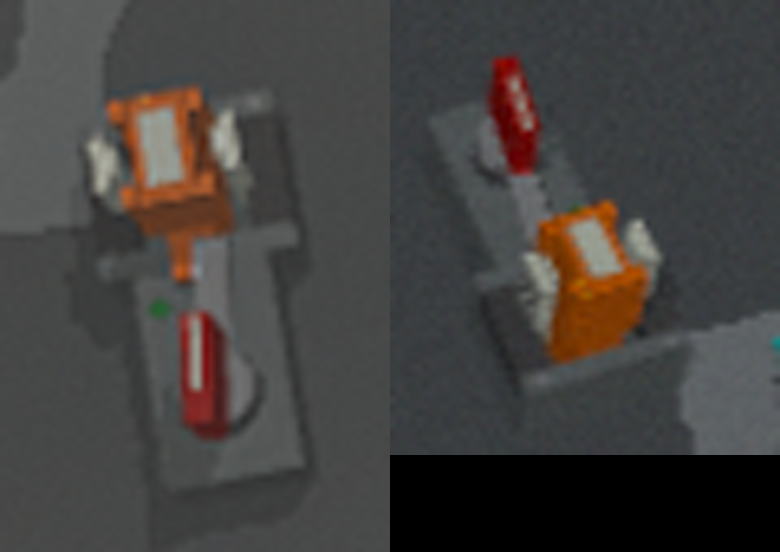

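The zoom shows the carrier top face with corners at about (108,103), (200,90), (218,190), (122,205), and pads at (102,165) and (228,140). The knob's bar top runs from about (196,313) to (205,430), and the tongue points over the lug.

```bash
python3 - <<'E'
from h import *
c=bot.get_calibration("top");f=lambda p:np.array(p)/6.5-.5+.5/6.5+[230,140]
P=ray(c,f([(108,103),(200,90),(218,190),(122,205)]),98);print(P.round(1),P.mean(0).round(1))
q=ray(c,f([(102,165),(228,140)]),76);print(q.round(1),q.mean(0))
k=ray(c,f([(196,313),(203,425)]),100);print(k.round(1),k.mean(0))
d=ray(c,f([(165,490),(305,467),(105,265),(295,235),(270,100)]),45);print(d.round(1))
for a,b in((P[3],P[0]),(P[2],P[1]),(k[1],k[0])):print(np.degrees(np.arctan2(*(b-a)[1::-1])))
v=q[0]-q[1];print(np.degrees(np.arctan2(v[1],v[0]))-90)
st=bot.get_state();print(R.from_quat(st["orientation"]).as_matrix().round(3))
w=bot.get_calibration("wrist");T=R.from_quat(st["orientation"]).as_matrix();print("cam in tool",T.T@(w["eye"]-st["ee_pos"]),(T.T@R.from_quat(w["orientation"]).as_matrix()).round(3),w["K"])
E
```

```text
[[618.4 188.5  98. ]
 [623.5 152.3  98. ]
 [582.8 143.9  98. ]
 [577.  181.3  98. ]] [600.4 166.5  98. ]
[[599.7 195.1  76. ]
 [609.9 144.7  76. ]] [604.79690256 169.89274834  76.        ]
[[533.3 150.4 100. ]
 [489.6 146.2 100. ]] [511.44016034 148.28161379 100.        ]
[[472.9 171.3  45. ]
 [482.3 114.9  45. ]
 [566.3 199.5  45. ]
 [578.7 121.5  45. ]
 [636.6 133.5  45. ]]
9.881554804286404
11.725637355977744
5.485703083108498
11.368878998960923
[[-0.906  0.423 -0.001]
 [ 0.423  0.906 -0.001]
 [ 0.    -0.002 -1.   ]]
cam in tool [  70.86379176   -1.24833661 -142.64264689] [[-0.    -0.96  -0.282]
 [ 1.    -0.    -0.   ]
 [ 0.    -0.282  0.96 ]] [[278.48470057   0.         318.13348867]
 [  0.         278.48470057 201.44358184]
 [  0.           0.           1.        ]]
```

The carrier is at about (601,167) with yaw about 11°. The knob is at (511.5,148.5) with yaw about 5.5°, so the pair agree with the 90 mm spacing. I'll move above the knob.

Request:
step_arm(
  deltas=[
    {"dx": -40.1, "dy": -22.4, "dz": 0, "turn": -30.5, "jaw": 5},
    {"dx": -40.1, "dy": -22.4, "dz": 0, "turn": -30.5, "jaw": 5},
    {"dx": -40.1, "dy": -22.4, "dz": 0, "turn": -30.5, "jaw": 5},
    {"dx": -40.1, "dy": -22.4, "dz": 0, "turn": -30.5, "jaw": 5},
    {"dx": -40.1, "dy": -22.4, "dz": 0, "turn": -30.5, "jaw": 5},
    {"dx": -40.1, "dy": -22.4, "dz": 5, "turn": -30.5, "jaw": 5},
    {"dx": -40.1, "dy": -22.4, "dz": 5, "turn": -30.5, "jaw": 5},
    {"dx": -40.1, "dy": -22.4, "dz": 5, "turn": -30.5, "jaw": 5},
    {"dx": -40.1, "dy": -22.4, "dz": 5, "turn": -30.5, "jaw": 5},
    {"dx": -40.1, "dy": -22.4, "dz": 5, "turn": -30.5, "jaw": 5},
    {"dx": -40.1, "dy": -22.4, "dz": 5, "turn": -30.5, "jaw": 5},
    {"dx": -40.1, "dy": -22.4, "dz": 5, "turn": -30.5, "jaw": 5},
    {"dx": -40.1, "dy": -22.4, "dz": 5, "turn": -30.5, "jaw": 5},
  ],
)

```text
t: 1.4
ee_pos: [511.2, 149.1, 181.4]
orientation: [-0.048, 0.999, 0.0, -0.0]
ft_force: [-0.3, -0.1, 0.6]
grip_width: 50.4
finger_force: 0.0
```

```bash
python3 - <<'E'
from h import *
st=bot.get_state();c=bot.get_calibration("wrist");im=bot.read_camera("wrist")
cv2.imwrite("pics/w1.png",im[:,:,::-1])
np.savez("w1.npz",**c)
print(st["t"],st["ee_pos"],st["joint_positions"],R.from_quat(st["orientation"]).as_matrix().round(3),c["eye"])
for k,z in(("orange",98),("red",100)):
    for q in blobs(im,k,(0,0,640,400),100)[0]:
        r=cv2.minAreaRect(q);print(k,cv2.contourArea(q),r,ray(c,cv2.boxPoints(r),z).round(0).tolist())
E
```

```text
1.4 [511.22203534 149.11389694 181.35918318] [ 1.32797951e-01  2.51917939e-01 -1.60688902e-01  1.15865980e+00
  3.70155174e-04  3.64380491e-02] [[-0.995 -0.096 -0.001]
 [-0.096  0.995  0.   ]
 [ 0.     0.    -1.   ]] [440.17119126 140.75756649 324.03701062]
orange 2360.0 ((326.5553283691406, 277.88653564453125), (81.73503112792969, 38.72343063354492), 85.03025817871094) [[541.0, 138.0, 98.0], [535.0, 171.0, 98.0], [618.0, 188.0, 98.0], [626.0, 152.0, 98.0]]
red 504.5 ((513.4354858398438, 288.31475830078125), (12.843710899353027, 50.88833999633789), 41.0548095703125) [[589.0, 319.0, 100.0], [547.0, 338.0, 100.0], [554.0, 349.0, 100.0], [597.0, 331.0, 100.0]]
red 407.0 ((486.044677734375, 275.4703369140625), (13.178455352783203, 42.063961029052734), 22.750978469848633) [[579.0, 297.0, 100.0], [539.0, 302.0, 100.0], [543.0, 314.0, 100.0], [583.0, 310.0, 100.0]]
red 6942.0 ((605.0, 264.5), (143.0, 68.0), 90.0) [[478.0, 355.0, 100.0], [473.0, 412.0, 100.0], [612.0, 472.0, 100.0], [618.0, 406.0, 100.0]]
red 538.0 ((319.35009765625, 204.39808654785156), (13.951223373413086, 57.03475570678711), 2.2025980949401855) [[534.0, 144.0, 100.0], [484.0, 141.0, 100.0], [483.0, 153.0, 100.0], [533.0, 156.0, 100.0]]
```

View pics/w1.png

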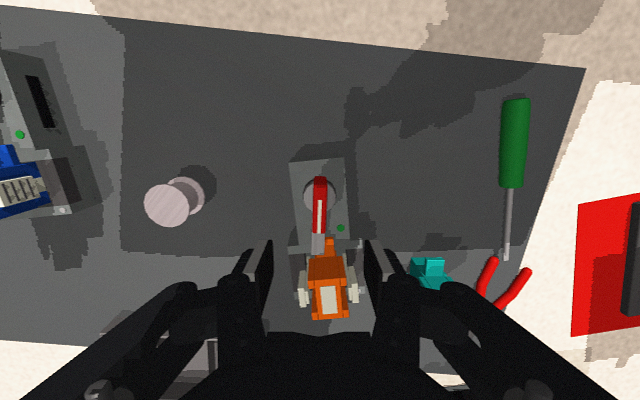

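In the wrist view the knob bar centres at (319,204), which gives (510.5,148.5). That agrees with the TCP. The carrier's top is near (330,300). I'll descend and close on the bar.

Request:
step_arm(
  deltas=[
    {"dz": 5, "jaw": 5},
    {"dz": 9, "jaw": 5},
    {"dz": 11.3, "jaw": 5},
    {"dz": 11.3, "jaw": 5},
    {"dz": 11.3, "jaw": 0.6},
    {"dz": 11.3, "jaw": 0.6},
    {"dz": 11.3, "jaw": 0.6},
    {"dz": 11.3, "jaw": 0.6},
    {"dz": 11.3, "jaw": 0.6},
  ],
)

```text
validation failed for argument at $.de...
```

Request:
step_arm(
  deltas=[
    {"dx": 0, "dy": 0, "dz": 5, "turn": 0, "jaw": 5},
    {"dx": 0, "dy": 0, "dz": 9, "turn": 0, "jaw": 5},
    {"dx": 0, "dy": 0, "dz": 11.3, "turn": 0, "jaw": 5},
    {"dx": 0, "dy": 0, "dz": 11.3, "turn": 0, "jaw": 5},
    {"dx": 0, "dy": 0, "dz": 11.3, "turn": 0, "jaw": 0.6},
    {"dx": 0, "dy": 0, "dz": 11.3, "turn": 0, "jaw": 0.6},
    {"dx": 0, "dy": 0, "dz": 11.3, "turn": 0, "jaw": 0.6},
    {"dx": 0, "dy": 0, "dz": 11.3, "turn": 0, "jaw": 0.6},
    {"dx": 0, "dy": 0, "dz": 11.3, "turn": 0, "jaw": 0.6},
  ],
)

```text
t: 2.35
ee_pos: [513.2, 150.0, 70.6]
orientation: [-0.048, 0.999, 0.002, 0.002]
ft_force: [-1.8, 5.2, 4.5]
grip_width: 11.1
finger_force: 59.0
```

Gripped at 11 mm opening. Now I'll turn clockwise about 80°, keeping the centre near the expected axis.

Request:
step_arm(
  deltas=[
    {"dx": -0.1, "dy": 0.1, "dz": 0, "turn": 6, "jaw": 0.6},
    {"dx": -0.1, "dy": 0.1, "dz": 0, "turn": 12, "jaw": 0.6},
    {"dx": -0.1, "dy": 0.1, "dz": 0, "turn": 18, "jaw": 0.6},
    {"dx": -0.1, "dy": 0.1, "dz": 0, "turn": 24, "jaw": 0.6},
    {"dx": -0.1, "dy": 0.1, "dz": 0, "turn": 30, "jaw": 0.6},
    {"dx": -0.1, "dy": 0.1, "dz": 0, "turn": 36, "jaw": 0.6},
    {"dx": -0.1, "dy": 0.1, "dz": 0, "turn": 42, "jaw": 0.6},
    {"dx": -0.1, "dy": 0.1, "dz": 0, "turn": 48, "jaw": 0.6},
    {"dx": -0.1, "dy": 0.1, "dz": 0, "turn": 54, "jaw": 0.6},
    {"dx": -0.1, "dy": 0.1, "dz": 0, "turn": 60, "jaw": 0.6},
    {"dx": -0.1, "dy": 0.1, "dz": 0, "turn": 66, "jaw": 0.6},
    {"dx": -0.1, "dy": 0.1, "dz": 0, "turn": 72, "jaw": 0.6},
    {"dx": -0.1, "dy": 0.1, "dz": 0, "turn": 76, "jaw": 0.6},
    {"dx": -0.1, "dy": 0.1, "dz": 0, "turn": 80, "jaw": 0.6},
    {"dx": -0.1, "dy": 0.1, "dz": 0, "turn": 80, "jaw": 0.6},
    {"dx": -0.1, "dy": 0.1, "dz": 0, "turn": 80, "jaw": 0.6},
  ],
)

```text
t: 3.95
ee_pos: [512.6, 149.5, 70.6]
orientation: [0.605, 0.796, 0.0, 0.0]
ft_force: [-5.5, -1.3, 9.1]
grip_width: 11.0
finger_force: 59.8
```

```bash
python3 - <<'E'
from h import *
st=bot.get_state();print(st);print(R.from_quat(st["orientation"]).as_matrix().round(3))
E
```

```text
{'t': 3.95, 'joint_positions': array([ 1.33542506e-01,  3.38546312e-01, -3.32291534e-01,  8.98959272e-01,
       -3.47422715e-04,  1.43431328e+00]), 'dq': array([ 0.00084055,  0.00047122, -0.00053061,  0.00213529,  0.00031268,
       -0.00285654]), 'effort': array([-5.72228283e-01, -4.15096128e+01,  2.60787803e+01, -2.39349917e+00,
        5.25358692e-02, -1.59381120e-02]), 'ee_pos': array([512.62908151, 149.48109581,  70.55831841]), 'orientation': array([6.05493145e-01, 7.95850345e-01, 2.29740878e-04, 4.76444354e-04]), 'ft_force': array([-5.47359459, -1.27225384,  9.10577913]), 'wrist_torque': array([-0.23632197,  1.13581928, -0.07591858]), 'finger_force': 59.77447986602783, 'grip_width': 10.97034537915681}
[[-0.267  0.964  0.001]
 [ 0.964  0.267 -0.   ]
 [-0.     0.001 -1.   ]]
```

The clamp is at about 1.49 rad. I'll release, lift, rotate back to the carrier heading (y yaw 101°, so turn −85.5°) and move above the carrier.

```bash
python3 - <<'E'
from h import *
st=bot.get_state();T=R.from_quat(st["orientation"]).as_matrix()
# viewing pose: TCP 45 mm short of the carrier so the camera looks at it
for tgt in ([601,167,181],[560,159,181]):print((T.T@(np.array(tgt)-st["ee_pos"])/10).round(2))
E
```

```text
[ -0.67   8.99 -11.04]
[ -0.35   4.83 -11.04]
```

Request:
step_arm(
  deltas=[
    {"dx": 0, "dy": 0, "dz": 0, "turn": 0, "jaw": 4},
    {"dx": 0, "dy": 0, "dz": 0, "turn": 0, "jaw": 4},
    {"dx": 0, "dy": 0, "dz": 0, "turn": 0, "jaw": 4},
    {"dx": 0, "dy": 0, "dz": -3, "turn": 0, "jaw": 4},
    {"dx": 0, "dy": 0, "dz": -7, "turn": 0, "jaw": 4},
    {"dx": 0, "dy": 0, "dz": -11, "turn": 0, "jaw": 4},
    {"dx": 0, "dy": 0, "dz": -11, "turn": -8, "jaw": 8.5},
    {"dx": 0, "dy": 0, "dz": -11, "turn": -16, "jaw": 8.5},
    {"dx": 0, "dy": 0, "dz": -11, "turn": -24, "jaw": 8.5},
    {"dx": 0, "dy": 0, "dz": -11, "turn": -32, "jaw": 8.5},
    {"dx": 0, "dy": 0, "dz": -11, "turn": -40, "jaw": 8.5},
    {"dx": 0, "dy": 0, "dz": -11, "turn": -48, "jaw": 8.5},
    {"dx": 0, "dy": 0, "dz": -11, "turn": -56, "jaw": 8.5},
    {"dx": 0, "dy": 0, "dz": -11, "turn": -64, "jaw": 8.5},
    {"dx": 0, "dy": 0, "dz": -11, "turn": -72, "jaw": 8.5},
    {"dx": 0, "dy": 0, "dz": -11, "turn": -80, "jaw": 8.5},
    {"dx": 0, "dy": 0, "dz": -11, "turn": -85.5, "jaw": 8.5},
    {"dx": 0, "dy": 0, "dz": -11, "turn": -85.5, "jaw": 8.5},
  ],
)

```text
t: 5.75
ee_pos: [512.9, 149.5, 178.3]
orientation: [-0.096, 0.995, 0.0, 0.0]
ft_force: [0.0, -0.6, 0.7]
grip_width: 85.2
finger_force: 0.0
```

```bash
python3 - <<'E'
from h import *
st=bot.get_state();c=bot.get_calibration("wrist");im=bot.read_camera("wrist")
np.savez("w2.npz",**c);cv2.imwrite("pics/w2full.png",im[:,:,::-1])
a=im[150:340,230:430,::-1];cv2.imwrite("pics/w2.png",cv2.resize(a,None,fx=3,fy=3,interpolation=cv2.INTER_CUBIC))
print(st["t"],st["ee_pos"],R.from_quat(st["orientation"]).as_matrix().round(3))
E
```

```text
5.75 [512.91294447 149.48931883 178.28731759] [[-0.982 -0.19   0.   ]
 [-0.19   0.982  0.   ]
 [-0.    -0.    -1.   ]]
```

View pics/w2.png

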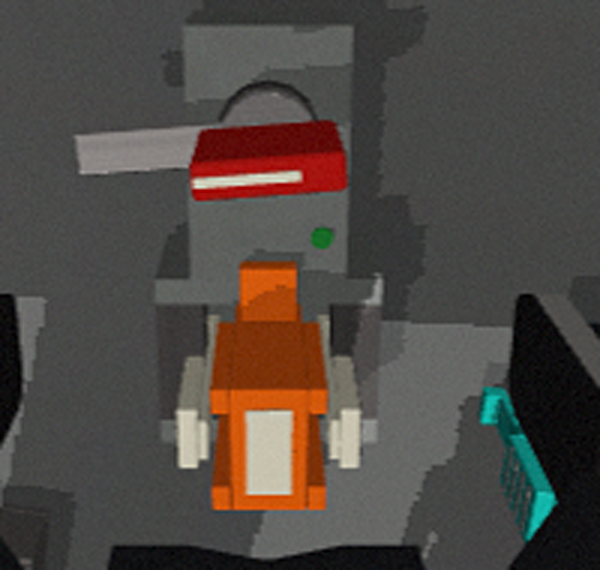

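The tongue now stands crosswise, pointing left in the crop, clear of the lug. The carrier top face spans about (212,390) to (326,510), and the pads' tops are at x≈178–208 and 330–360, y≈412–466.

```bash
python3 - <<'E'
from h import *
c=dict(np.load("w2.npz"));f=lambda p:(np.array(p)+.5)/3-.5+[230,150]
P=ray(c,f([(211,390),(327,390),(327,510),(212,510)]),98);print(P.round(1),P.mean(0).round(1))
q=ray(c,f([(178,410),(178,466),(360,408),(359,466)]),92);print(q.round(1),q.mean(0).round(1))
for a,b in((P[0],P[3]),(P[1],P[2]),(q[0],q[1]),(q[2],q[3])):print(np.degrees(np.arctan2(*(b-a)[1::-1])))
E
```

```text
[[582.9 144.7  98. ]
 [576.2 179.2  98. ]
 [618.6 188.3  98. ]
 [625.5 152.4  98. ]] [600.8 166.2  98. ]
[[595.7 136.   92. ]
 [616.  139.3  92. ]
 [584.1 191.9  92. ]
 [604.9 196.3  92. ]] [600.2 165.9  92. ]
10.3212716942166
12.141279953571583
9.26392158720868
11.915033635669566
```

Request:
step_arm(
  deltas=[
    {"dx": -3, "dy": 0, "dz": 0, "turn": 0, "jaw": 7.6},
    {"dx": -6, "dy": 0, "dz": 0, "turn": 0, "jaw": 7.6},
    {"dx": -8.95, "dy": 0, "dz": 0, "turn": 0, "jaw": 7.6},
    {"dx": -8.95, "dy": 0, "dz": 0, "turn": 0, "jaw": 7.6},
    {"dx": -8.95, "dy": 0, "dz": 3, "turn": 0, "jaw": 7.6},
    {"dx": -8.95, "dy": 0, "dz": 6, "turn": 0, "jaw": 7.6},
    {"dx": -8.95, "dy": 0, "dz": 9, "turn": 0, "jaw": 7.6},
    {"dx": -8.95, "dy": 0, "dz": 11.8, "turn": 0, "jaw": 7.6},
    {"dx": -8.95, "dy": 0, "dz": 11.8, "turn": 0, "jaw": 7.6},
    {"dx": -8.95, "dy": 0, "dz": 11.8, "turn": 0, "jaw": 7.6},
  ],
)

```text
t: 6.8
ee_pos: [599.9, 166.5, 60.4]
orientation: [-0.095, 0.995, -0.0, -0.001]
ft_force: [-0.3, 0.6, 0.4]
grip_width: 76.0
finger_force: 0.0
```

Free of contact and centred within 1 mm. Pinching now.

Request:
step_arm(
  deltas=[
    {"dx": 0, "dy": 0, "dz": 0, "turn": 0, "jaw": 6},
    {"dx": 0, "dy": 0, "dz": 0, "turn": 0, "jaw": 5.4},
    {"dx": 0, "dy": 0, "dz": 0, "turn": 0, "jaw": 4.8},
    {"dx": 0, "dy": 0, "dz": 0, "turn": 0, "jaw": 4},
    {"dx": 0, "dy": 0, "dz": 0, "turn": 0, "jaw": 4},
    {"dx": 0, "dy": 0, "dz": 0, "turn": 0, "jaw": 3.5},
    {"dx": 0, "dy": 0, "dz": 0, "turn": 0, "jaw": 3.5},
    {"dx": 0, "dy": 0, "dz": 0, "turn": 0, "jaw": 3.5},
  ],
)

```text
t: 7.6
ee_pos: [602.3, 167.5, 64.2]
orientation: [-0.096, 0.995, 0.001, 0.003]
ft_force: [-3.2, 0.9, 14.4]
grip_width: 37.6
finger_force: 60.5
```

```bash
python3 - <<'E'
from h import *
st=bot.get_state();print({k:st[k] for k in("ee_pos","ft_force","wrist_torque","grip_width","finger_force")})
E
```

```text
{'ee_pos': array([602.30729163, 167.47465024,  64.24566116]), 'ft_force': array([-3.20029553,  0.91055579, 14.36486116]), 'wrist_torque': array([ 0.32747273,  0.82404364, -0.01479044]), 'grip_width': 37.60835365409489, 'finger_force': 60.48608958721161}
```

The opening reads 37.6 mm, but fully pinched catches should read 44 mm. I'll look before lifting.

```bash
python3 - <<'E'
from h import *
im=bot.read_camera("wrist");a=im[150:400,200:440,::-1]
s=bot.read_camera("scene")[185:255,345:425,::-1]
a=cv2.resize(a,None,fx=2,fy=2);s=cv2.resize(s,None,fx=4,fy=4,interpolation=cv2.INTER_CUBIC)
s=cv2.copyMakeBorder(s,0,a.shape[0]-s.shape[0],0,0,cv2.BORDER_CONSTANT)
cv2.imwrite("pics/g1.png",np.hstack([a,s]))
E
```

```text
(no output)
```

View pics/g1.png

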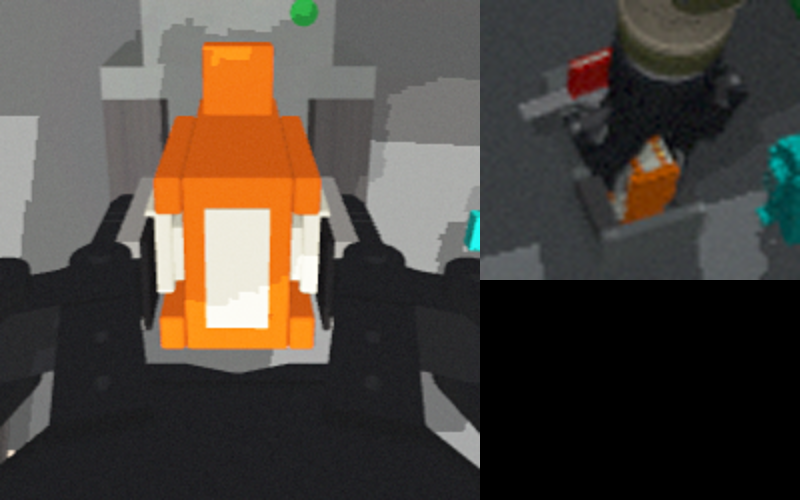

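Both fingers sit squarely on the white pads (inner pad edges at about (165,250) and (305,250)). They are pressed to their stops at 60 N, so I'll lift slowly.

Request:
step_arm(
  deltas=[
    {"dx": 0, "dy": 0, "dz": -0.4, "turn": 0, "jaw": 3.5},
    {"dx": 0, "dy": 0, "dz": -0.8, "turn": 0, "jaw": 3.5},
    {"dx": 0, "dy": 0, "dz": -1.4, "turn": 0, "jaw": 3.5},
    {"dx": 0, "dy": 0, "dz": -2, "turn": 0, "jaw": 3.5},
    {"dx": 0, "dy": 0, "dz": -2, "turn": 0, "jaw": 3.5},
  ],
)

```text
t: 8.2
ee_pos: [601.2, 166.6, 81.2]
orientation: [-0.096, 0.995, 0.0, 0.001]
ft_force: [0.8, 0.8, -3.0]
grip_width: 37.4
finger_force: 61.0
```

Request:
step_arm(
  deltas=[
    {"dx": 0, "dy": 0, "dz": -1, "turn": 0, "jaw": 3.5},
    {"dx": 0, "dy": 0, "dz": -2, "turn": 0, "jaw": 3.5},
    {"dx": 0, "dy": 0, "dz": -3, "turn": 0, "jaw": 3.5},
    {"dx": 0, "dy": 0, "dz": -4, "turn": 0, "jaw": 3.5},
    {"dx": 0, "dy": 0, "dz": -5, "turn": 0, "jaw": 3.5},
    {"dx": 0, "dy": 0, "dz": -6, "turn": 0, "jaw": 3.5},
    {"dx": 0, "dy": 0, "dz": -7, "turn": 0, "jaw": 3.5},
    {"dx": 0, "dy": 0, "dz": -8, "turn": 0, "jaw": 3.5},
    {"dx": 0, "dy": 0, "dz": -9, "turn": 0, "jaw": 3.5},
    {"dx": 0, "dy": 0, "dz": -9.7, "turn": 0, "jaw": 3.5},
    {"dx": 0, "dy": 0, "dz": -10, "turn": 0, "jaw": 3.5},
    {"dx": 0, "dy": 0, "dz": -10, "turn": 0, "jaw": 3.5},
    {"dx": 0, "dy": 0, "dz": -10, "turn": 0, "jaw": 3.5},
  ],
)

```text
t: 9.5
ee_pos: [600.4, 166.6, 179.9]
orientation: [-0.096, 0.995, 0.0, -0.0]
ft_force: [-0.4, -0.4, -2.4]
grip_width: 37.5
finger_force: 61.0
```

```bash
python3 - <<'E'
from h import *
im=bot.read_camera("wrist");a=im[130:400,200:440,::-1]
s=bot.read_camera("scene")[130:270,250:440,::-1]
a=cv2.resize(a,None,fx=1.5,fy=1.5);s=cv2.resize(s,None,fx=2.2,fy=2.2,interpolation=cv2.INTER_CUBIC)
s=cv2.copyMakeBorder(s,0,a.shape[0]-s.shape[0],0,0,cv2.BORDER_CONSTANT)
cv2.imwrite("pics/g2.png",np.hstack([a,s]));st=bot.get_state();print(st["ee_pos"],st["ft_force"],st["grip_width"],abs(st["dq"]).max())
E
```

```text
[600.25082387 166.49759578 179.66109352] [ 0.39498045 -0.43966109 -2.52754104] 37.82384559274522 0.001642934333846534
```

View pics/g2.png

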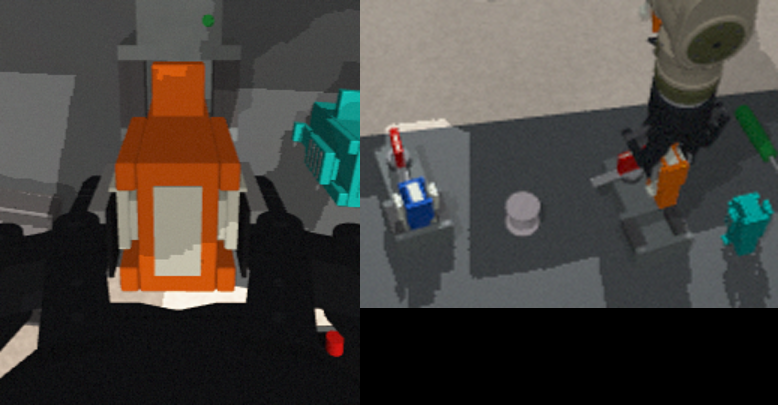

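The views show the orange carrier upright in the gripper above its empty dock, with its underside about 78 mm above the dock top. Both pads are pinched, the tongue is crosswise, and the blue carrier, spool and the rest are undisturbed.

```bash
python3 -c "
from workcell import bot
print(bot.sign_off())"
```

```text
the job is handed in; nothing more can be done
None
```

I turned the orange clamp to about 1.49 rad and left it open, lifted the orange carrier out with both catches pinched, and handed the job in at about 10 s with it held still and upright, its underside about 78 mm above the dock top; the sign-off gave no verdict, and the finger opening read 37.5 mm rather than the expected 44 mm, which I put down to give in the fingers but did not confirm.

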